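# Put the spare parts back in the parts drawer

### The job

Four spare parts lie loose on the bench mat: the white knob, the red indicator lamp, the blue can capacitor and the black heat sink. Put each one back in the black parts drawer, in the inset box that already holds parts just like it, setting it down gently and upright on the box's floor rather than dropping it in. The black knob and the green lamp look alike but belong to the appliance under repair: leave those two where they are.

Things in the scene. Friction and masses are not known exactly. Their poses are not given: they have to be found in the camera images.
- knob_white: White control knob with a black pointer mark, 18 g, 22 mm tall: skirt 34 mm across at the bottom, 4 mm high; above it the round fluted grip 28 to 30 mm across; pointer mark on top along +x. Stands on the 3 mm bench mat. Origin: centre of underside, z up.
- lamp_red: Panel indicator lamp with a RED lens, 35 g, 42 mm tall: grey contact block 28 x 28 x 18 mm at the bottom (brass terminals 2 mm proud on its +x and -x sides), neck, steel bezel 30 mm across from 24 to 30 mm up (grip here), domed lens 25 mm across on top. Stands on the 3 mm bench mat. Origin: centre of underside, z up.
- capacitor: Large can capacitor, 40 g: upright cylinder 30 mm across and 40 mm tall, dark blue sleeve with a white stripe down its side, bare aluminium top. Stands on the 3 mm bench mat. Origin: centre of underside, z up.
- heatsink: Black finned heat sink, 45 g: 36 mm (x) x 26 mm (y) x 28 mm tall, a middle web along x with seven upright fins across it; grip it across its y sides or across its x sides, square to them. Stands on the 3 mm bench mat. Origin: centre of underside, z up.
- knob_black: Look-alike that stays: BLACK control knob with a white pointer mark, 22 mm tall: skirt 34 mm across at the bottom, 4 mm high; above it the round fluted grip 28 to 30 mm across; pointer mark on top along +x. Stands on the 3 mm bench mat. Origin: centre of underside, z up.
- lamp_green: Look-alike that stays: panel indicator lamp with a GREEN lens, 42 mm tall: grey contact block 28 x 28 x 18 mm at the bottom (brass terminals 2 mm proud on its +x and -x sides), neck, steel bezel 30 mm across from 24 to 30 mm up (grip here), domed lens 25 mm across on top. Stands on the 3 mm bench mat. Origin: centre of underside, z up.
- box_knobs: Yellow inset box, fixed, open: 109 x 109 x 30 mm outside, walls and floor 2.5 mm. Holds two white control knobs (22 mm tall), fixed, at x = +31, y = -24 and +24 mm in its frame, reaching in to x = +13 mm; the rest of the floor is bare, its middle at x = -20 mm, y = 0. Origin: centre of underside, z up, x and y square to the walls. The four boxes sit 2 by 2 in a black drawer with 38 mm walls.
- box_lamps: Grey inset box, fixed, open: 109 x 109 x 30 mm outside, walls and floor 2.5 mm. Holds two red indicator lamps (42 mm tall), fixed, at x = +31, y = -24 and +24 mm in its frame, reaching in to x = +13 mm; the rest of the floor is bare, its middle at x = -20 mm, y = 0. Origin: centre of underside, z up, x and y square to the walls.
- box_capacitors: Orange inset box, fixed, open: 109 x 109 x 30 mm outside, walls and floor 2.5 mm. Holds two blue can capacitors (40 mm tall), fixed, at x = +31, y = -24 and +24 mm in its frame, reaching in to x = +13 mm; the rest of the floor is bare, its middle at x = -20 mm, y = 0. Origin: centre of underside, z up, x and y square to the walls.
- box_heatsinks: Blue inset box, fixed, open: 109 x 109 x 30 mm outside, walls and floor 2.5 mm. Holds two black heat sinks (28 mm tall), fixed, at x = +31, y = -24 and +24 mm in its frame, reaching in to x = +13 mm; the rest of the floor is bare, its middle at x = -20 mm, y = 0. Origin: centre of underside, z up, x and y square to the walls.

How it is judged:
By the outcome, as a careful person would: the job done as asked, in the order asked, and still so for the second after the job is handed in, with the robot touching nothing.
It also fails if it takes over 99 s, if anything falls off the work surface, if the arm or the gripper's body presses on something with over 40 N, if the wrist force passes 120 N, or if a joint passes its speed limit or range.

### The arm

A 6-joint arm with a two-finger parallel gripper is mounted at the origin on the work surface. World frame = base frame: x ahead of the robot, y to its left, z up, the work surface at z = 0. Lengths are in m, angles in degrees, forces in N, time in s.
With the tool pointing down it reaches from about 0.3 to 0.75 m from the base axis. Payload 8.5 kg.
Tool frame: the origin (TCP) lies at the very end of the fingers, on their centre line; the grasp point (between the pads) lies 19 mm behind it (env.hold_point_z is the distance from the TCP to the grasp point, in m); z points along the fingers, y is the line along which they close (so a half turn about z gives the same grasp; the last joint's range is limited). The gripper opens to 85 mm and grips with 20 to 120 N. Pads are 22 mm wide; open, the fingers measure 114 mm over their backs; the gripper's body (76 mm by 85 mm) begins 54 mm behind the grasp point. The pads swing forward as they close: fully open they stand 13 mm farther back than shut.
Start: joints at [-75.934, 21.807, 74.336, -0, 83.858, -12.336], TCP at [0.245, -0.493, 0.231] pointing down, gripper open.
Joint ranges: [-178.18, 178.18], [-50.72, 133.34], [12.68, 142.11], [-81.47, 261.47], [9.98, 163.14], [-165.26, 165.26]. Speed limits (degrees/s): [136.94, 136.94, 180, 180, 180, 180].

### API

Orientations are given as a 3x3 rotation matrix whose columns are the frame's x, y, z axes.
In Python, from rig import env, optics gives the robot as it stands.
- The arm moves only by the shell command python3 -m jog 'ROWS' [OPENING] [FORCE]. ROWS is JSON, a list of rows, each an object with "linear": the shift along the tool's x, y, z in units of 40 mm (1.0 is 40 mm), a list of three; "roll": the turn about the tool's z in units of 5 degrees (1.0 is 5 degrees). A call has 1 to 12 rows; each row shifts and turns the commanded pose from where the row before left it, along the tool's axes as they then stand; what a row does not reach is not made up. A row lasts 1/12 s, in which the tool goes at most 41.7 mm and 7.16 degrees, less where a joint would pass 70% of its speed; a pose out of reach is approached as far as the arm can. A call is refused whole if a number of a shift passes 1 or a number of a turn 1, either way. A call with a gripper value outside its range is refused whole. OPENING is the opening, from -1 (shut) to 1 (fully open), set as the call begins (- or left out, the last holds). The fingers move at their own pace and stop on an object; FORCE is the grip in N (left out, the last holds). Time passes only in rows, so rows that do not move let the fingers close. It gives the time, the measured TCP pose, the force, the opening and the grip force at its end, in the units of the state.
- env.observe(): the state, without advancing time (a new reading comes with each control period).
- optics.get_image(name): name is "scene" or "top" or "wrist"; returns the picture (420x560x3 uint8, red, green, blue); there is no depth.
- optics.calibration(name): a dict with "fov_y" (degrees; the focal length in pixels is half the picture's height over the tangent of half this angle, whatever the lens; pixels are square), "cx", "cy" (the principal point, pixels), "T" (4x4, takes a point from camera to world coordinates). Camera axes: x right, y down, z forward; pixel columns grow to the right and rows downward; lengths in m; the calibration is good to about 2 mm. A picture is of the moment at which its call begins: read the wrist's pose just before it. calibration takes no time and is no camera call; for the wrist camera it gives the pose at the moment of the call.
- env.close_job(): hands the job in; it is judged then, once.
The state is a dict: "time_s": time; "q": joint angles; "qvel": joint speeds; "joint_efforts": joint torques, N m; "position": TCP position; "tool_rot": TCP orientation; "ft_force": force on the tool from outside, world axes, zero at the start; "wrist_torque": the same for the moment, N m; "grip_width": finger opening in m; "gripper_force": force on a finger pad.
Only numpy, scipy, OpenCV 4.12 (cv2) and the standard library are available. Lean on these libraries where they do the work, as an engineer would, in place of code of your own. Each camera call takes 0.05 s, during which the arm holds its last target. There are 200 camera calls.

## Working session

There is one attempt and no reset: what is moved stays moved. The work goes in short steps, Python scripts to look and compute and a shell command to move; the robot and the scene stay as the last step left them, time stands still between calls to the robot, and variables do not carry over. Pictures are saved under pics/ and viewed, at most 14 in all, crops included, and the job is handed in when it is done.

```bash
ls; mkdir -p pics; python3 - <<'E'
from rig import env, optics
import cv2,numpy as np
for n in ["scene","top","wrist"]:
    im=optics.get_image(n); cv2.imwrite(f"pics/{n}0.png",im[:,:,::-1])
    c=optics.calibration(n); print(n,c["fov_y"],c["cx"],c["cy"],np.round(c["T"],3).tolist(),[k for k in c])
s=env.observe(); print({k:np.round(v,3).tolist() for k,v in s.items()}, env.hold_point_z)
E
```

```text
pics
scene 49.7267229377298 286.8235216424316 209.3056015212964 [[-0.59, 0.554, -0.588, 1.117], [0.807, 0.39, -0.443, 0.441], [-0.016, -0.736, -0.677, 0.717], [0.0, 0.0, 0.0, 1.0]] ['fov_y', 'cx', 'cy', 'T']
top 45.887710832268986 264.2667057494524 210.07135474907122 [[-0.027, -0.995, 0.092, 0.44], [-1.0, 0.026, -0.009, 0.003], [0.007, -0.092, -0.996, 0.898], [0.0, 0.0, 0.0, 1.0]] ['fov_y', 'cx', 'cy', 'T']
wrist 66.01383012201237 279.5012138860336 211.00751004101483 [[0.444, -0.862, -0.244, 0.306], [-0.896, -0.427, -0.12, -0.461], [-0.001, 0.272, -0.962, 0.372], [0.0, 0.0, 0.0, 1.0]] ['fov_y', 'cx', 'cy', 'T']
{'time_s': 0.15, 'q': [-75.935, 21.835, 74.37, 0.003, 83.855, -12.337], 'qvel': [0.0, -0.211, -0.073, 0.065, -0.092, 0.022], 'joint_efforts': [0.002, -44.863, -23.134, -0.0, 0.004, 0.0], 'position': [0.245, -0.492, 0.231], 'tool_rot': [[0.896, 0.445, -0.0], [0.445, -0.896, 0.001], [0.0, -0.001, -1.0]], 'ft_force': [-0.18, 0.947, 1.246], 'wrist_torque': [-0.023, 0.002, -0.023], 'gripper_force': 0.0, 'grip_width': 0.085} 0.0187
```

View pics/top0.png

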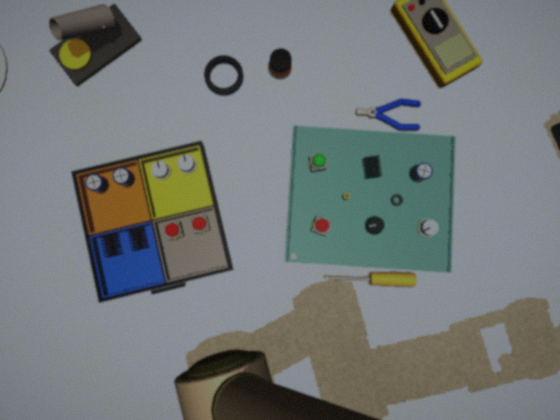

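View pics/scene0.png

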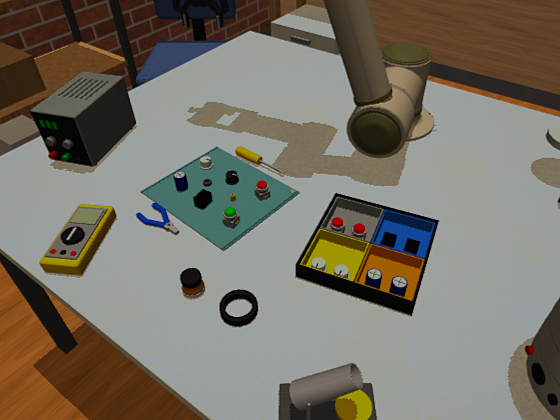

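The top view shows the mat with the green lamp (318,161), heat sink (372,167), capacitor (423,171), red lamp (321,225), black knob (374,225) and white knob (428,227). In the drawer, orange is top-left, yellow top-right, blue bottom-left and grey bottom-right, and the fixed parts sit on the upper (+x) side of each box. The scene view agrees with this.

```bash
cat > h.py <<'E'
import numpy as np, cv2
def cast(c,uv,z,shape=(420,560)):
    f=shape[0]/2/np.tan(np.radians(c["fov_y"])/2)
    uv=np.atleast_2d(np.asarray(uv,float))
    d=np.c_[(uv[:,0]-c["cx"])/f,(uv[:,1]-c["cy"])/f,np.ones(len(uv))]@c["T"][:3,:3].T
    o=c["T"][:3,3]
    return (o+d*((z-o[2])/d[:,2])[:,None])[:,:2]
def proj(c,p):
    f=210/np.tan(np.radians(c["fov_y"])/2)
    q=(np.atleast_2d(p)-c["T"][:3,3])@c["T"][:3,:3]
    return np.c_[f*q[:,0]/q[:,2]+c["cx"],f*q[:,1]/q[:,2]+c["cy"]]
def blobs(mask,amin=20,amax=1e9):
    n,l,s,ce=cv2.connectedComponentsWithStats(mask.astype(np.uint8))
    return [(s[i,4],ce[i],s[i,:4],l==i) for i in range(1,n) if amin<=s[i,4]<=amax]
E
python3 - <<'E'
from rig import optics
from h import *
im=cv2.imread("pics/top0.png"); c=optics.calibration("top"); hsv=cv2.cvtColor(im,cv2.COLOR_BGR2HSV)
H,S,V=[hsv[...,i].astype(int) for i in range(3)]
ms={"red":((H<8)|(H>172))&(S>150)&(V>100),"green":(abs(H-60)<12)&(S>150),"yellow":(abs(H-29)<4)&(S>180),"orange":(abs(H-16)<4)&(S>180)&(V>100),"blue":(abs(H-107)<10)&(S>180)&(V>100),"mat":(abs(H-80)<12)&(S>60)&(V>80),"dark":V<55}
for k,m in ms.items():
    for a,ce,bb,l in blobs(m,30,20000):
        z={"red":.04,"green":.04,"dark":.02}.get(k,.003)
        r=cv2.minAreaRect(np.argwhere(l)[:,::-1].astype(np.float32))
        print(k,a,ce.round(1),bb,cast(c,ce,z).round(4)[0],np.round(cast(c,cv2.boxPoints(r),.035 if k in("yellow","orange","blue") else .003),3).tolist() if a>2000 else "")
E
cat > /dev/null
```

```text
red 122 [198.6 222.9] [193 217  12  13] [0.4999 0.1098] 
red 108 [321.8 224.9] [316 220  12  11] [ 0.4908 -0.1035] 
red 124 [171.6 229.4] [166 224  12  12] [0.4898 0.1566] 
green 103 [318.8 160. ] [313 155  12  11] [ 0.605  -0.1026] 
yellow 475 [439.4  51.5] [397   0  84  81] [ 0.8121 -0.3407] 
yellow 405 [72.9 57.6] [60 41 31 28] [0.8167 0.3434] 
yellow 1149 [167.  195.7] [145 170  49  49] [0.5535 0.1709] 
orange 2388 [118.7 204. ] [ 86 165  64  67] [0.5405 0.2584] [[0.585, 0.313], [0.606, 0.216], [0.509, 0.194], [0.489, 0.29]]
blue 344 [396.7 113.7] [377 100  42  29] [ 0.695  -0.2544] 
blue 2546 [131.3 265.8] [ 97 224  67  72] [0.4287 0.2358] [[0.48, 0.291], [0.501, 0.194], [0.399, 0.171], [0.379, 0.267]]
mat 19789 [370.5 199. ] [286 127 169 145] [ 0.5378 -0.1986] [[0.431, -0.039], [0.677, -0.063], [0.649, -0.367], [0.403, -0.335]]
dark 2459 [100.9  44.6] [51  5 90 80] [0.8329 0.286 ] [[0.843, 0.394], [0.932, 0.273], [0.848, 0.217], [0.762, 0.337]]
dark 452 [416.7  46.7] [392   6  53  81] [ 0.8152 -0.2929] 
dark 459 [434.5  20.8] [422   8  27  26] [ 0.8638 -0.3286] 
dark 32 [52.7 2
[... 220 characters left out ...]
321 [149.6 227.4] [ 73 142 159 159] [0.4956 0.199 ] 
dark 292 [371.3 166.8] [363 156  17  22] [ 0.594  -0.1989] 
dark 89 [414.  174.1] [410 166  11  15] [ 0.5787 -0.2748] 
dark 70 [129.7 179.7] [125 172   9  14] [0.5818 0.2339] 
dark 85 [103.3 185.5] [ 98 178  10  14] [0.5726 0.2809] 
dark 210 [374.3 224.9] [366 217  18  17] [ 0.4895 -0.1992] 
dark 91 [161.8 250.5] [156 222  13  57] [0.4542 0.1778] 
dark 256 [138.  236.7] [128 226  19  23] [0.4797 0.2196] 
dark 268 [111.1 243.3] [101 233  19  23] [0.4694 0.2668] 
dark 158 [ 99.3 265.6] [ 93 238  14  57] [0.4308 0.2875] 
dark 5663 [261.3 391.6] [175 350 203  70] [0.2078 0.0088] [[0.161, 0.16], [0.279, 0.159], [0.269, -0.198], [0.151, -0.192]]
```

```bash
python3 - <<'E'
import cv2
im=cv2.imread("pics/top0.png")
a=cv2.resize(im[120:280,280:460],None,fx=4,fy=3.7,interpolation=cv2.INTER_CUBIC)[:600];cv2.imwrite("pics/top0m.png",cv2.resize(im[122:277,282:462],(720,620-20),interpolation=cv2.INTER_CUBIC))
E
python3 -m jog '[{"linear":[0.95,-0.36,0],"roll":0},{"linear":[0.95,-0.36,0],"roll":0},{"linear":[0.95,-0.36,0],"roll":0},{"linear":[0.95,-0.36,0],"roll":0},{"linear":[0.95,-0.36,0],"roll":0},{"linear":[0.95,-0.36,0],"roll":0},{"linear":[0.95,-0.36,0],"roll":0},{"linear":[0.95,-0.36,0],"roll":0},{"linear":[0,0,0],"roll":0},{"linear":[0,0,0],"roll":0},{"linear":[0,0,0],"roll":0}]' 1
cat > snap.py <<'E'
import sys,pickle
from rig import env,optics
from h import *
n=sys.argv[1]
c=optics.calibration("wrist"); im=optics.get_image("wrist")[:,:,::-1].copy()
cv2.imwrite(f"pics/{n}.png",im); pickle.dump(c,open(f"pics/{n}.pkl","wb"))
s=env.observe(); print(s["time_s"],np.round(s["position"],4),np.round(s["tool_rot"],3).tolist(),np.round(s["q"],1),s["grip_width"],s["gripper_force"],np.round(s["ft_force"],2))
E
python3 snap.py w1
```

```text
time_s: 1.07
position: [0.4654, -0.2544, 0.2311]
tool_rot: [[0.896, 0.445, -0.001], [0.445, -0.896, 0.0], [-0.001, -0.0, -1.0]]
ft_force: [-0.9, -0.1, -0.4]
grip_width: 0.0851
gripper_force: 0.0
1.1167 [ 0.4651 -0.2549  0.2312] [[0.896, 0.444, -0.0], [0.444, -0.896, 0.0], [-0.0, -0.0, -1.0]] [-41.5  19.9  77.4  -0.   82.7  22.1] 0.08545217863348213 0.0 [ 0.28 -0.12  0.09]
```

View pics/w1.png

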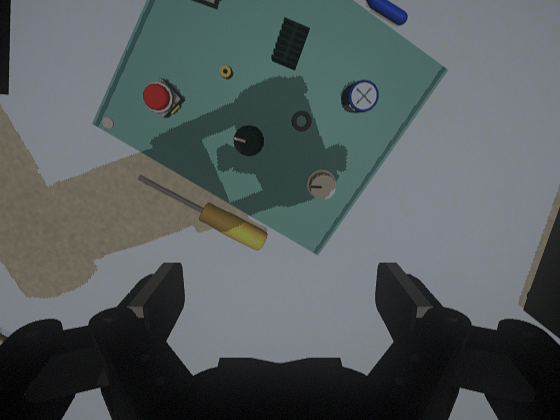

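The wrist view shows the red lamp at about (157,96), the heat sink at (291,43), the capacitor top at (365,95), the white knob at (322,184) and the black knob at (249,140). I'll measure these now.

```bash
cat > meas.py <<'E'
import sys,pickle
from h import *
n=sys.argv[1]; im=cv2.imread(f"pics/{n}.png"); c=pickle.load(open(f"pics/{n}.pkl","rb"))
hsv=cv2.cvtColor(im,cv2.COLOR_BGR2HSV); H,S,V=[hsv[...,i].astype(int) for i in range(3)]
ms={"red":(((H<8)|(H>172))&(S>150)&(V>80),.040),"dark":((V<45),.031),"pale":((S<75)&(V>95),.043),"blue":((H>105)&(H<130)&(S>90)&(V<140),.043)}
for k,(m,z) in ms.items():
    m=m.copy(); m[250:]=0
    for a,ce,bb,l in blobs(m,150,4000):
        r=cv2.minAreaRect(np.argwhere(l)[:,::-1].astype(np.float32))
        b=cast(c,cv2.boxPoints(r),z); e=b[1]-b[0]; g=b[2]-b[1]
        print(k,a,ce.round(1),bb,"centroid",cast(c,ce,z).round(4)[0],"rect c",b.mean(0).round(4),"sides",np.round([np.hypot(*e)*1e3,np.hypot(*g)*1e3],1),"ang",np.degrees([np.arctan2(e[1],e[0]),np.arctan2(g[1],g[0])]).round(1))
E
python3 meas.py w1; python3 - <<'E'
import cv2
im=cv2.imread("pics/w1.png")
cv2.imwrite("pics/w1c.png",cv2.resize(im[0:210,130:400],None,fx=2.8,fy=2.8,interpolation=cv2.INTER_CUBIC))
E
```

```text
red 468 [155.1  96.2] [143  84  25  26] centroid [ 0.4927 -0.1049] rect c [ 0.4926 -0.105 ] sides [22.8 22.1] ang [ -46.8 -139.1]
dark 889 [ 4.3 44.8] [ 0  0 11 94] centroid [0.4714 0.0443] rect c [0.4688 0.0429] sides [ 9.3 83.3] ang [ -63.6 -166.4]
dark 1165 [289.8  43.4] [272  18  38  52] centroid [ 0.594  -0.2005] rect c [ 0.5936 -0.2002] sides [39.7 25.4] ang [  4.7 -81.2]
dark 151 [173.6  97.7] [164  80  21  37] centroid [ 0.4987 -0.1188] rect c [ 0.4986 -0.1194] sides [19.2 34.1] ang [ -62.2 -156.6]
dark 207 [301.1 120.6] [292 111  20  20] centroid [ 0.5356 -0.243 ] rect c [ 0.5358 -0.2434] sides [18.6 19.2] ang [ 27.  -63.6]
dark 690 [249.  140.3] [234 125  30  31] centroid [ 0.4943 -0.2038] rect c [ 0.4942 -0.2033] sides [29.6 30.4] ang [ -63.6 -154.4]
dark 327 [554.4 235.3] [545 209  15  41] centroid [ 0.5518 -0.5546] rect c [ 0.5562 -0.5476] sides [15.3 48.4] ang [ -63.6 -140.4]
pale 492 [363.4  95.4] [351  82  26  28] centroid [ 0.5827 -0.2853] rect c [ 0.5826 -0.2853] sides [23.6 24.3] ang [ -50.3 -134.5]
pale 1418 [230.9 168.2] [202 126  60  76] centroid [ 0.4619 -0.1996] rect c [ 0.4653 -0.1993] sides [35.3 69.8] ang [ -40.9 -131. ]
blue 546 [388.6  10.4] [367   0  41  25] centroid [ 0.6552 -0.2689] rect c [ 0.6556 -0.2671] sides [11.8 39.1] ang [ -5.6 -90.7]
blue 194 [362.1  96. ] [348  80  31  32] centroid [ 0.5817 -0.2845] rect c [ 0.5823 -0.285 ] sides [28.4 28. ] ang [ -46. -130.]
```

View pics/w1c.png

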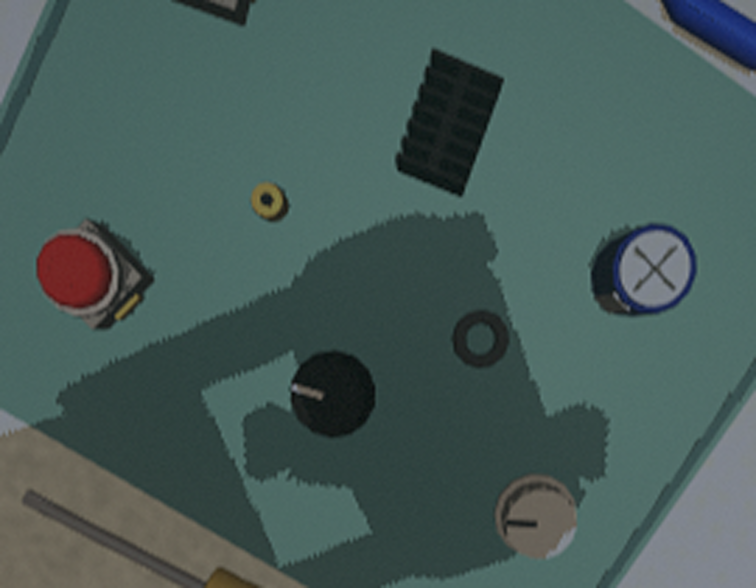

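```bash
python3 - <<'E'
import pickle
from h import *
c=pickle.load(open("pics/w1.pkl","rb"))
k=cast(c,[[322.8,184.2]],.025)[0]; print("knob",k.round(4))
a=cast(c,[[184.6,98.2],[167.5,117.1]],.003); b=cast(c,[[184.6,98.2],[167.5,117.1]],.021)
for p in(a,b): d=p[0]-p[1]; print(p.round(4),np.hypot(*d),np.degrees(np.arctan2(d[1],d[0])))
hs=cast(c,np.array([[432,48],[503,78],[463,195],[397,168]])/2.8+[130,0],.031); print(hs.round(4),[ (np.hypot(*e).round(4),np.degrees(np.arctan2(e[1],e[0])).round(1)) for e in np.diff(hs,axis=0)], hs.mean(0))
R=np.array([[.896,.444],[.444,-.896]]); print((R.T@(k-[.4651,-.2549]))/.04)
E
```

```text
knob [ 0.4869 -0.2954]
[[ 0.5011 -0.121 ]
 [ 0.4745 -0.1115]] 0.028276590192291156 -19.665253960060692
[[ 0.5024 -0.126 ]
 [ 0.477  -0.1169]] 0.026899566100892933 -19.665253960060646
[[ 0.6117 -0.1858]
 [ 0.6143 -0.2113]
 [ 0.5757 -0.2159]
 [ 0.5733 -0.1915]] [(np.float64(0.0257), np.float64(-84.2)), (np.float64(0.0388), np.float64(-173.2)), (np.float64(0.0246), np.float64(95.7))] [ 0.59374325 -0.20113234]
[0.03976875 1.1494718 ]
```

```bash
python3 -m jog '[{"linear":[0.02,0.58,0.4],"roll":0},{"linear":[0.02,0.57,0.6],"roll":0},{"linear":[0,0,0.8],"roll":0.95},{"linear":[0,0,0.6],"roll":0.95},{"linear":[0,0,0.3],"roll":0.95},{"linear":[0,0,0],"roll":0},{"linear":[0,0,0],"roll":0},{"linear":[0,0,0],"roll":0}]' 1
python3 snap.py k1; python3 - <<'E'
import pickle; from h import *
c=pickle.load(open("pics/k1.pkl","rb")); print(proj(c,[.487,-.2955,.025]))
E
```

```text
time_s: 1.78
position: [0.4875, -0.2958, 0.1245]
tool_rot: [[0.977, 0.212, 0.001], [0.212, -0.977, -0.001], [0.001, 0.002, -1.0]]
ft_force: [-0.1, 0.7, 0.5]
grip_width: 0.0854
gripper_force: 0.0
1.8333 [ 0.4876 -0.2957  0.1247] [[0.977, 0.211, 0.002], [0.211, -0.977, -0.002], [0.001, 0.002, -1.0]] [-43.1  29.3  80.6  -0.   69.9  34.7] 0.08540080048250236 0.0 [-0.12  0.5   1.17]
[[279.89738863 212.52658274]]
```

View pics/k1.png

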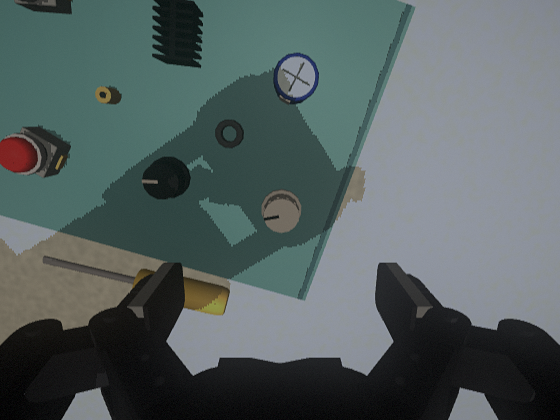

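Knob top is at about (281,212), against a prediction of (280,212.5), so I'll descend with a narrowed opening and grip.

```bash
python3 -m jog '[{"linear":[0,0,0],"roll":0},{"linear":[0,0,0.5],"roll":0},{"linear":[0,0,0.7],"roll":0},{"linear":[0,0,0.7],"roll":0},{"linear":[0,0,0.5],"roll":0},{"linear":[0,0,0.3],"roll":0},{"linear":[0,0,0.2],"roll":0},{"linear":[0,0,0],"roll":0},{"linear":[0,0,0],"roll":0}]' 0.2 && python3 -m jog '[{"linear":[0,0,0],"roll":0},{"linear":[0,0,0],"roll":0},{"linear":[0,0,0],"roll":0},{"linear":[0,0,0],"roll":0},{"linear":[0,0,0],"roll":0},{"linear":[0,0,0],"roll":0}]' -1 25
```

```text
time_s: 2.58
position: [0.4879, -0.2951, 0.008]
tool_rot: [[0.978, 0.211, 0.001], [0.211, -0.978, -0.001], [0.001, 0.001, -1.0]]
ft_force: [-0.6, 0.6, -0.6]
grip_width: 0.0513
gripper_force: 0.0
time_s: 3.08
position: [0.488, -0.2952, 0.0086]
tool_rot: [[0.978, 0.211, 0.002], [0.211, -0.978, -0.002], [0.001, 0.002, -1.0]]
ft_force: [-1.2, 0.3, 7.1]
grip_width: 0.0275
gripper_force: 24.6
```

```bash
python3 -m jog '[{"linear":[0,0,-0.3],"roll":0},{"linear":[0,0,-0.8],"roll":0},{"linear":[0,-0.2,-0.9],"roll":0},{"linear":[0.1,-0.9,-0.9],"roll":0},{"linear":[0.1,-0.95,-0.9],"roll":0},{"linear":[0.2,-0.95,-0.8],"roll":0},{"linear":[0.2,-0.95,-0.6],"roll":0},{"linear":[0.2,-0.95,-0.3],"roll":0},{"linear":[0.2,-0.95,0],"roll":0},{"linear":[0.1,-0.95,0],"roll":0},{"linear":[0.1,-0.95,0],"roll":0},{"linear":[0,-0.95,0],"roll":0}]' && python3 -m jog '[{"linear":[0,-0.9,0],"roll":0},{"linear":[0,-0.9,0],"roll":0},{"linear":[0,-0.5,0],"roll":0},{"linear":[0,0,0],"roll":0},{"linear":[0,0,0],"roll":0},{"linear":[0,0,0],"roll":0},{"linear":[0,0,0],"roll":0}]'; python3 snap.py d1
```

```text
time_s: 4.08
position: [0.4624, 0.0328, 0.2061]
tool_rot: [[0.978, 0.21, 0.001], [0.21, -0.978, -0.0], [0.001, 0.0, -1.0]]
ft_force: [0.7, 0.6, -0.3]
grip_width: 0.0273
gripper_force: 24.8
time_s: 4.67
position: [0.4437, 0.1201, 0.2057]
tool_rot: [[0.978, 0.209, 0.0], [0.209, -0.978, -0.0], [0.0, 0.0, -1.0]]
ft_force: [-0.9, -0.7, -0.4]
grip_width: 0.027
gripper_force: 24.8
4.7167 [0.4437 0.12   0.2057] [[0.978, 0.209, 0.0], [0.209, -0.978, -0.0], [0.0, 0.0, -1.0]] [ 0.3 14.1 90.5 -0.  75.4 78.3] 0.02712133392254156 24.82121765613556 [-0.3  -0.63  0.66]
```

View pics/d1.png

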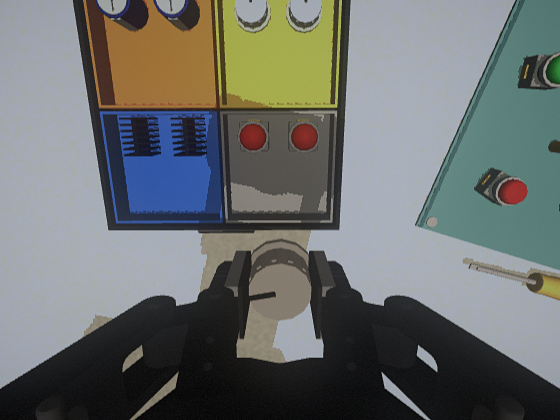

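The drawer view shows the red domes at (253,136) and (303,136), the rim line between the grey and yellow boxes at row ~109, and the blue/grey divider at col ~221. The knob is held upright.

```bash
python3 - <<'E'
import pickle; from h import *
c=pickle.load(open("pics/d1.pkl","rb")); im=cv2.imread("pics/d1.png")
hsv=cv2.cvtColor(im,cv2.COLOR_BGR2HSV); H,S,V=[hsv[...,i].astype(int) for i in range(3)]
m=((H<8)|(H>172))&(S>150)&(V>80)&(np.arange(560)[None]<350)
p=np.array([b[1] for b in blobs(m,200,3000)]); p=p[p[:,0].argsort()]; w=cast(c,p,.043); print(p.round(1),w.round(4))
yb=(w[0]-w[1])/np.hypot(*(w[0]-w[1])); print("pitch",np.hypot(*(w[0]-w[1])),"yaw",np.degrees(np.arctan2(-yb[0],yb[1])))
xb=np.array([yb[1],-yb[0]]); mid=w.mean(0); g=mid-.031*xb
for n,i,j in(("grey",0,0),("yellow",1,0),("blue",0,1),("orange",1,1)):
    o=g+.1115*(i*xb+j*yb); t=o-.02*xb; print(n,o.round(4),"target",t.round(4))
# drawer outer corners at rim .038 (approx px) and dividers
q=cast(c,[[108,230],[339,229],[222,109],[336,108],[221,222]],.038); print(((q-g)@np.c_[xb,yb]).round(4))
for r in (230,):pass
print(proj(c,[*(g),.033]))
E
```

```text
[[252.5 136.3]
 [304.3 136.2]] [[0.4913 0.1565]
 [0.5013 0.11  ]]
pitch 0.047520716250768376 yaw 12.117667984364909
grey [0.466  0.1267] target [0.4464 0.1225]
yellow [0.575  0.1501] target [0.5555 0.1459]
blue [0.4426 0.2358] target [0.423  0.2316]
orange [0.5516 0.2592] target [0.532 0.255]
[[-0.0614  0.1725]
 [-0.0607 -0.061 ]
 [ 0.0551  0.0514]
 [ 0.0558 -0.0526]
 [-0.0531  0.0578]]
[[278.49691708 168.35764836]]
```

```bash
python3 -m jog '[{"linear":[0.5,-0.01,0],"roll":0},{"linear":[0.9,-0.01,0],"roll":0},{"linear":[0.9,-0.01,0],"roll":0},{"linear":[0.57,-0.02,0.2],"roll":0},{"linear":[0,0,0.6],"roll":0},{"linear":[0,0,0.8],"roll":0},{"linear":[0,0,0.8],"roll":0},{"linear":[0,0,0.6],"roll":0},{"linear":[0,0,0],"roll":0},{"linear":[0,0,0],"roll":0},{"linear":[0,0,0],"roll":0},{"linear":[0,0,0],"roll":0}]'; python3 snap.py d2
```

```text
time_s: 5.72
position: [0.5563, 0.1468, 0.0876]
tool_rot: [[0.978, 0.21, 0.004], [0.21, -0.978, 0.0], [0.003, 0.001, -1.0]]
ft_force: [-0.3, 0.3, -0.5]
grip_width: 0.0269
gripper_force: 24.8
5.7667 [0.5561 0.1469 0.0875] [[0.978, 0.21, 0.003], [0.21, -0.978, 0.0], [0.003, 0.001, -1.0]] [ 3.  32.2 82.4 -0.  65.2 80.9] 0.027253174905995194 24.831106960773468 [-0.86  0.79 -0.62]
```

View pics/d2.png

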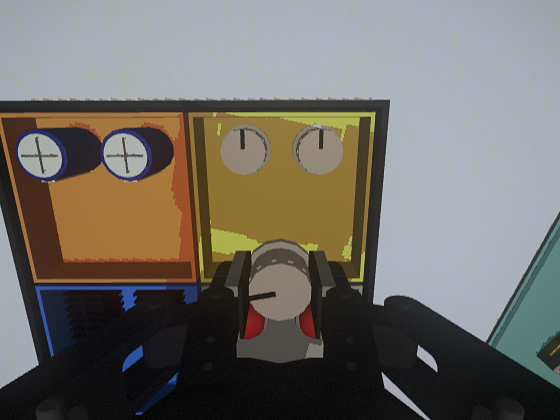

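In this view the fixed knob tops are at (244,150) and (319,150), and the capacitor tops at (42,156) and (125,156).

```bash
python3 - <<'E'
import pickle; from h import *
c=pickle.load(open("pics/d2.pkl","rb"))
for n,p,z in(("yel",[[244,150],[319,150]],.0275),("ora",[[42,156],[125,156]],.0455)):
    w=cast(c,p,z); d=w[0]-w[1]; yb=d/np.hypot(*d); xb=np.array([yb[1],-yb[0]]); print(n,w.round(4),np.hypot(*d).round(4),np.degrees(np.arctan2(xb[1],xb[0])).round(1),"target",(w.mean(0)-.051*xb).round(4))
E
```

```text
yel [[0.6015 0.1798]
 [0.6111 0.1346]] 0.0462 12.1 target [0.5564 0.1465]
ora [[0.5763 0.289 ]
 [0.5861 0.2432]] 0.0468 12.1 target [0.5313 0.2554]
```

```bash
python3 -m jog '[{"linear":[0,0,0.4],"roll":0},{"linear":[0,0,0.5],"roll":0},{"linear":[0,0,0.4],"roll":0},{"linear":[0,0,0.25],"roll":0},{"linear":[0,0,0.12],"roll":0},{"linear":[0,0,0.06],"roll":0},{"linear":[0,0,0],"roll":0},{"linear":[0,0,0],"roll":0}]' && python3 -m jog '[{"linear":[0,0,0.03],"roll":0},{"linear":[0,0,0.03],"roll":0},{"linear":[0,0,0.03],"roll":0},{"linear":[0,0,0],"roll":0},{"linear":[0,0,0],"roll":0}]'
```

```text
time_s: 6.43
position: [0.5557, 0.1471, 0.0173]
tool_rot: [[0.978, 0.211, 0.002], [0.211, -0.978, 0.0], [0.002, 0.0, -1.0]]
ft_force: [-0.5, 0.9, 0.3]
grip_width: 0.0274
gripper_force: 24.8
time_s: 6.85
position: [0.5552, 0.1471, 0.0129]
tool_rot: [[0.978, 0.211, -0.0], [0.211, -0.978, 0.0], [-0.0, -0.0, -1.0]]
ft_force: [-1.0, -0.2, 0.2]
grip_width: 0.0273
gripper_force: 24.8
```

```bash
python3 -m jog '[{"linear":[0,0,0.02],"roll":0},{"linear":[0,0,0.02],"roll":0},{"linear":[0,0,0],"roll":0},{"linear":[0,0,0],"roll":0},{"linear":[0,0,0],"roll":0}]';  python3 -m jog '[{"linear":[0,0,0.02],"roll":0},{"linear":[0,0,0],"roll":0},{"linear":[0,0,0],"roll":0},{"linear":[0,0,0],"roll":0}]'
```

```text
time_s: 7.27
position: [0.5553, 0.1471, 0.0121]
tool_rot: [[0.978, 0.211, 0.001], [0.211, -0.978, -0.0], [0.001, 0.0, -1.0]]
ft_force: [-3.4, 0.3, 7.4]
grip_width: 0.0276
gripper_force: 25.5
time_s: 7.6
position: [0.5553, 0.1471, 0.012]
tool_rot: [[0.978, 0.211, 0.001], [0.211, -0.978, -0.0], [0.001, 0.0, -1.0]]
ft_force: [-4.5, 0.5, 14.0]
grip_width: 0.0271
gripper_force: 26.1
```

```bash
python3 -m jog '[{"linear":[0,0,0],"roll":0},{"linear":[0,0,0],"roll":0},{"linear":[0,0,0],"roll":0},{"linear":[0,0,0],"roll":0},{"linear":[0,0,-0.2],"roll":0},{"linear":[0,0,-0.6],"roll":0},{"linear":[0,0,-0.9],"roll":0},{"linear":[0,0,-0.9],"roll":0},{"linear":[0,0,-0.4],"roll":0}]' 0.1; python3 snap.py d3; python3 -m jog '[{"linear":[-0.3,0.6,0],"roll":0},{"linear":[-0.42,0.87,0],"roll":0},{"linear":[-0.42,0.87,0],"roll":0},{"linear":[-0.43,0.87,0],"roll":0},{"linear":[-0.43,0.87,0],"roll":0},{"linear":[-0.43,0.87,0],"roll":0},{"linear":[-0.43,0.88,0],"roll":0},{"linear":[0,0,0],"roll":-0.8},{"linear":[0,0,0],"roll":-1},{"linear":[0,0,0],"roll":-1},{"linear":[0,0,0],"roll":-1},{"linear":[0,0,0],"roll":-1}]' 0.2;python3 -m jog '[{"linear":[0,0,0],"roll":-1},{"linear":[0,0,0],"roll":-1},{"linear":[0,0,0],"roll":-1},{"linear":[0,0,0],"roll":-1},{"linear":[0,0,0],"roll":-1},{"linear":[0,0,0],"roll":-1},{"linear":[0,0,0],"roll":-0.8},{"linear":[0,0,0],"roll":0},{"linear":[0,0,0],"roll":0}]'; python3 snap.py l1
python3 - <<'E'
import pickle; from h import *
c=pickle.load(open("pics/l1.pkl","rb")); print(proj(c,[.4926,-.105,.045]))
a=cv2.imread("pics/d3.png"); b=cv2.imread("pics/l1.png"); cv2.imwrite("pics/d3l1.png",np.hstack([a[100:,100:460],b[0:320,60:500]]))
E
```

```text
time_s: 8.35
position: [0.5565, 0.1472, 0.1354]
tool_rot: [[0.978, 0.211, 0.006], [0.211, -0.978, 0.0], [0.006, 0.001, -1.0]]
ft_force: [0.5, -0.7, 0.4]
grip_width: 0.0469
gripper_force: 0.0
8.4 [0.5573 0.1473 0.137 ] [[0.978, 0.211, 0.01], [0.211, -0.978, 0.001], [0.009, 0.001, -1.0]] [ 3.  28.9 79.   0.  71.6 80.9] 0.04683343513281556 0.0 [1.3  1.11 3.46]
time_s: 9.4
position: [0.4922, -0.1051, 0.1304]
tool_rot: [[0.805, 0.593, -0.0], [0.593, -0.805, 0.0], [-0.0, -0.0, -1.0]]
ft_force: [0.0, 0.3, 0.9]
grip_width: 0.0513
gripper_force: 0.0
time_s: 10.15
position: [0.4923, -0.1049, 0.1305]
tool_rot: [[0.342, 0.94, -0.0], [0.94, -0.342, 0.0], [0.0, -0.0, -1.0]]
ft_force: [-0.0, 0.4, 0.3]
grip_width: 0.0512
gripper_force: 0.0
10.2 [ 0.4924 -0.1049  0.1305] [[0.342, 0.94, -0.0], [0.94, -0.342, 0.0], [0.0, -0.0, -1.0]] [-25.5  23.1  90.8   0.   66.1  -5.5] 0.05128904694168803 0.0 [ 0.34  1.37 -0.44]
[[280.68888746 218.12975177]]
```

View pics/d3l1.png

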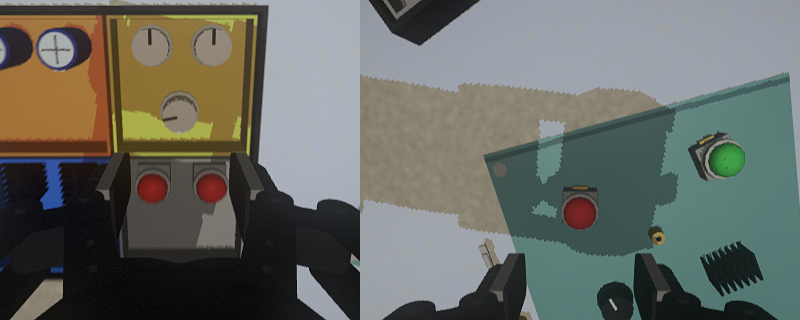

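The knob stands upright on the yellow box's floor. The lamp is centred at (280,211) between the fingers, with its block square to them.

```bash
python3 -m jog '[{"linear":[0.05,0,0.4],"roll":0},{"linear":[0,0,0.7],"roll":0},{"linear":[0,0,0.7],"roll":0},{"linear":[0,0,0.5],"roll":0},{"linear":[0,0,0.4],"roll":0},{"linear":[0,0,0.2],"roll":0},{"linear":[0,0,0],"roll":0},{"linear":[0,0,0],"roll":0}]' && python3 -m jog '[{"linear":[0,0,0],"roll":0},{"linear":[0,0,0],"roll":0},{"linear":[0,0,0],"roll":0},{"linear":[0,0,0],"roll":0},{"linear":[0,0,0],"roll":0},{"linear":[0,0,0],"roll":0}]' -1 25
```

```text
time_s: 10.87
position: [0.4933, -0.1032, 0.0148]
tool_rot: [[0.34, 0.94, 0.0], [0.94, -0.34, -0.0], [0.0, 0.0, -1.0]]
ft_force: [-0.4, -0.2, 0.4]
grip_width: 0.0513
gripper_force: 0.0
time_s: 11.37
position: [0.4937, -0.1033, 0.0156]
tool_rot: [[0.34, 0.941, 0.002], [0.941, -0.34, -0.001], [-0.0, 0.002, -1.0]]
ft_force: [-1.0, 0.7, 5.6]
grip_width: 0.0286
gripper_force: 24.3
```

```bash
python3 -m jog '[{"linear":[0,0,-0.2],"roll":0},{"linear":[0,0,-0.8],"roll":0},{"linear":[0,0,-0.9],"roll":0},{"linear":[0,0,-0.7],"roll":0.6},{"linear":[0,0,-0.3],"roll":1},{"linear":[0,0,0],"roll":1},{"linear":[0,0,0],"roll":1},{"linear":[0,0,0],"roll":1},{"linear":[0,0,0],"roll":1},{"linear":[0,0,0],"roll":1},{"linear":[0,0,0],"roll":1},{"linear":[0,0,0],"roll":1}]' && python3 -m jog '[{"linear":[0,0,0],"roll":1},{"linear":[0,0,0],"roll":1},{"linear":[0,0,0],"roll":1},{"linear":[0.03,-0.77,0],"roll":0},{"linear":[0,-0.9,0],"roll":0},{"linear":[0,-0.9,0],"roll":0},{"linear":[0,-0.9,0],"roll":0},{"linear":[0,-0.9,0],"roll":0},{"linear":[0,-0.9,0],"roll":0},{"linear":[0,-0.5,0],"roll":0},{"linear":[0,0,0],"roll":0},{"linear":[0,0,0],"roll":0}]'
```

```text
time_s: 12.37
position: [0.493, -0.103, 0.1312]
tool_rot: [[0.892, 0.452, 0.0], [0.452, -0.892, -0.0], [0.0, 0.0, -1.0]]
ft_force: [-0.1, 0.5, -0.7]
grip_width: 0.0287
gripper_force: 24.8
time_s: 13.37
position: [0.4454, 0.1235, 0.1311]
tool_rot: [[0.977, 0.213, 0.001], [0.213, -0.977, -0.0], [0.001, 0.0, -1.0]]
ft_force: [0.5, -0.1, -0.9]
grip_width: 0.0283
gripper_force: 24.9
```

```bash
python3 -m jog '[{"linear":[0.02,0.02,0.4],"roll":0},{"linear":[0,0,0.7],"roll":0},{"linear":[0,0,0.7],"roll":0},{"linear":[0,0,0.5],"roll":0},{"linear":[0,0,0.25],"roll":0},{"linear":[0,0,0.12],"roll":0},{"linear":[0,0,0.05],"roll":0},{"linear":[0,0,0],"roll":0},{"linear":[0,0,0],"roll":0}]' && python3 -m jog '[{"linear":[0,0,0.03],"roll":0},{"linear":[0,0,0.03],"roll":0},{"linear":[0,0,0.02],"roll":0},{"linear":[0,0,0],"roll":0},{"linear":[0,0,0],"roll":0}]'
```

```text
time_s: 14.12
position: [0.4472, 0.1219, 0.0224]
tool_rot: [[0.978, 0.21, 0.001], [0.21, -0.978, -0.0], [0.001, 0.0, -1.0]]
ft_force: [-0.5, -0.2, -0.8]
grip_width: 0.0284
gripper_force: 24.9
time_s: 14.53
position: [0.4469, 0.1222, 0.0191]
tool_rot: [[0.978, 0.211, 0.001], [0.211, -0.978, -0.0], [0.001, 0.0, -1.0]]
ft_force: [-1.5, -1.3, 5.7]
grip_width: 0.0282
gripper_force: 25.3
```

```bash
python3 -m jog '[{"linear":[0,0,0],"roll":0},{"linear":[0,0,0],"roll":0},{"linear":[0,0,0],"roll":0},{"linear":[0,0,0],"roll":0},{"linear":[0,0,-0.2],"roll":0},{"linear":[0,0,-0.6],"roll":0},{"linear":[0,0,-0.9],"roll":0},{"linear":[0,0,-0.9],"roll":0},{"linear":[0,0,-0.2],"roll":0}]' 0.1; python3 snap.py d4; python3 -m jog '[{"linear":[0.1,0.9,0],"roll":0},{"linear":[0.1,0.9,0],"roll":0},{"linear":[0.1,0.9,0],"roll":0},{"linear":[0.1,0.9,0],"roll":0},{"linear":[0.1,0.9,0],"roll":0},{"linear":[0.1,0.9,0],"roll":0},{"linear":[0.1,0.9,0],"roll":0},{"linear":[0.1,0.9,0],"roll":0},{"linear":[0.1,0.9,0],"roll":0},{"linear":[0.1,0.9,0],"roll":0},{"linear":[0.1,0.9,0],"roll":0},{"linear":[0.07,0.78,0],"roll":0}]' 0.25;python3 -m jog '[{"linear":[0,0,0],"roll":0},{"linear":[0,0,0],"roll":0},{"linear":[0,0,0],"roll":0}]'; python3 snap.py c1
python3 - <<'E'
import pickle; from h import *
c=pickle.load(open("pics/c1.pkl","rb")); print(proj(c,[.5827,-.2853,.043]))
a=cv2.imread("pics/d4.png"); b=cv2.imread("pics/c1.png"); cv2.imwrite("pics/d4c1.png",np.hstack([a[100:,100:460],b[0:320,60:500]]))
E
```

```text
time_s: 15.28
position: [0.4485, 0.1223, 0.1357]
tool_rot: [[0.977, 0.211, 0.008], [0.211, -0.978, 0.0], [0.008, 0.002, -1.0]]
ft_force: [0.8, 0.2, 1.3]
grip_width: 0.047
gripper_force: 0.0
15.3333 [0.4484 0.1223 0.1348] [[0.978, 0.211, 0.008], [0.211, -0.978, 0.0], [0.008, 0.002, -1.0]] [ 0.6 19.2 96.6  0.  63.8 78.4] 0.04716583671669599 0.0 [-0.02 -0.    0.61]
time_s: 16.33
position: [0.5823, -0.2877, 0.1289]
tool_rot: [[0.978, 0.21, -0.002], [0.21, -0.978, 0.001], [-0.001, -0.001, -1.0]]
ft_force: [-0.6, -0.5, 0.4]
grip_width: 0.0535
gripper_force: 0.0
time_s: 16.58
position: [0.5818, -0.2849, 0.1293]
tool_rot: [[0.978, 0.21, -0.002], [0.21, -0.978, 0.002], [-0.001, -0.002, -1.0]]
ft_force: [0.1, -0.2, 0.5]
grip_width: 0.0536
gripper_force: 0.0
16.6333 [ 0.5819 -0.2845  0.1297] [[0.977, 0.211, -0.001], [0.211, -0.977, 0.001], [-0.001, -0.002, -1.0]] [-36.5  36.2  66.3   0.   77.6  41.3] 0.053227818991951864 0.0 [-0.05  0.32 -0.21]
[[281.7362385  215.65795688]]
```

View pics/d4c1.png

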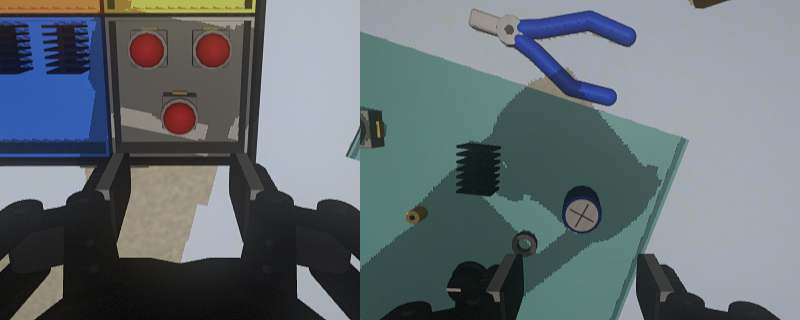

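The lamp stands upright in the grey box. The capacitor top is at (283,211), centred between the fingers.

```bash
python3 -m jog '[{"linear":[0.04,0.03,0.4],"roll":0},{"linear":[0,0,0.7],"roll":0},{"linear":[0,0,0.7],"roll":0},{"linear":[0,0,0.5],"roll":0},{"linear":[0,0,0.4],"roll":0},{"linear":[0,0,0.19],"roll":0},{"linear":[0,0,0],"roll":0},{"linear":[0,0,0],"roll":0}]' && python3 -m jog '[{"linear":[0,0,0],"roll":0},{"linear":[0,0,0],"roll":0},{"linear":[0,0,0],"roll":0},{"linear":[0,0,0],"roll":0},{"linear":[0,0,0],"roll":0},{"linear":[0,0,0],"roll":0}]' -1 25
```

```text
time_s: 17.3
position: [0.5844, -0.286, 0.0155]
tool_rot: [[0.977, 0.211, 0.0], [0.211, -0.977, -0.0], [0.0, 0.0, -1.0]]
ft_force: [-0.3, 0.5, -0.0]
grip_width: 0.0534
gripper_force: 0.0
time_s: 17.8
position: [0.5847, -0.2867, 0.0163]
tool_rot: [[0.978, 0.211, 0.002], [0.211, -0.978, -0.001], [0.002, 0.002, -1.0]]
ft_force: [-0.2, 1.0, 6.3]
grip_width: 0.029
gripper_force: 24.6
```

```bash
python3 -m jog '[{"linear":[0,0,-0.3],"roll":0},{"linear":[0,0,-0.8],"roll":0},{"linear":[0,0,-0.9],"roll":0},{"linear":[0,0,-0.7],"roll":0},{"linear":[0.1,-0.8,-0.3],"roll":0},{"linear":[0.1,-0.9,0],"roll":0},{"linear":[0.1,-0.9,0],"roll":0},{"linear":[0.1,-0.9,0],"roll":0},{"linear":[0.1,-0.9,0],"roll":0},{"linear":[0.1,-0.9,0],"roll":0},{"linear":[0.1,-0.9,0],"roll":0},{"linear":[0.1,-0.9,0],"roll":0}]' && python3 -m jog '[{"linear":[0.1,-0.9,0],"roll":0},{"linear":[0.1,-0.9,0],"roll":0},{"linear":[0.1,-0.9,0],"roll":0},{"linear":[0.1,-0.9,0],"roll":0},{"linear":[0.1,-0.9,0],"roll":0},{"linear":[0.1,-0.9,0],"roll":0},{"linear":[0.1,-0.7,0],"roll":0},{"linear":[0.06,-0.33,0],"roll":0},{"linear":[0,0,0],"roll":0},{"linear":[0,0,0],"roll":0},{"linear":[0,0,0],"roll":0}]'
```

```text
time_s: 18.8
position: [0.5552, -0.0005, 0.1359]
tool_rot: [[0.978, 0.21, 0.001], [0.21, -0.978, -0.0], [0.001, 0.001, -1.0]]
ft_force: [1.3, 0.6, -0.3]
grip_width: 0.0287
gripper_force: 24.9
time_s: 19.72
position: [0.5315, 0.2545, 0.1351]
tool_rot: [[0.978, 0.209, 0.0], [0.209, -0.978, -0.0], [0.0, 0.0, -1.0]]
ft_force: [-0.4, -0.2, -1.0]
grip_width: 0.0289
gripper_force: 24.9
```

Next is the descent; I expect contact at about z = 0.0198.

```bash
python3 -m jog '[{"linear":[0,-0.01,0.4],"roll":0},{"linear":[0,0,0.7],"roll":0},{"linear":[0,0,0.7],"roll":0},{"linear":[0,0,0.5],"roll":0},{"linear":[0,0,0.3],"roll":0},{"linear":[0,0,0.14],"roll":0},{"linear":[0,0,0.06],"roll":0},{"linear":[0,0,0],"roll":0},{"linear":[0,0,0],"roll":0}]' && python3 -m jog '[{"linear":[0,0,0.03],"roll":0},{"linear":[0,0,0.03],"roll":0},{"linear":[0,0,0.02],"roll":0},{"linear":[0,0,0],"roll":0},{"linear":[0,0,0],"roll":0}]'
```

```text
time_s: 20.47
position: [0.5318, 0.2558, 0.0238]
tool_rot: [[0.978, 0.21, 0.002], [0.21, -0.978, 0.0], [0.002, -0.0, -1.0]]
ft_force: [-0.8, 0.1, -0.1]
grip_width: 0.0294
gripper_force: 24.9
time_s: 20.88
position: [0.5312, 0.2562, 0.0198]
tool_rot: [[0.978, 0.211, 0.0], [0.211, -0.978, 0.0], [0.0, 0.0, -1.0]]
ft_force: [-1.3, -0.3, 1.1]
grip_width: 0.0293
gripper_force: 25.0
```

```bash
python3 -m jog '[{"linear":[0,0,0.02],"roll":0},{"linear":[0,0,0],"roll":0},{"linear":[0,0,0],"roll":0},{"linear":[0,0,0],"roll":0}]' && python3 -m jog '[{"linear":[0,0,0],"roll":0},{"linear":[0,0,0],"roll":0},{"linear":[0,0,0],"roll":0},{"linear":[0,0,0],"roll":0},{"linear":[0,0,-0.2],"roll":0},{"linear":[0,0,-0.6],"roll":0},{"linear":[0,0,-0.9],"roll":0},{"linear":[0,0,-0.9],"roll":0},{"linear":[0,0,-0.2],"roll":0}]' 0.1; python3 snap.py d5; python3 -m jog '[{"linear":[-0.08,0.9,0],"roll":0},{"linear":[-0.08,0.9,0],"roll":0},{"linear":[-0.08,0.9,0],"roll":0},{"linear":[-0.08,0.9,0],"roll":0},{"linear":[-0.08,0.9,0],"roll":0},{"linear":[-0.08,0.9,0],"roll":0},{"linear":[-0.08,0.9,0],"roll":0},{"linear":[-0.08,0.9,0],"roll":0},{"linear":[-0.08,0.9,0],"roll":0},{"linear":[-0.08,0.9,0],"roll":0},{"linear":[-0.08,0.9,0],"roll":0},{"linear":[0,0.9,0],"roll":0}]' 0.2;python3 -m jog '[{"linear":[0,0.7,0],"roll":0},{"linear":[0,0,0],"roll":0.6},{"linear":[0,0,0],"roll":0.5},{"linear":[0,0,0],"roll":0},{"linear":[0,0,0],"roll":0},{"linear":[0,0,0],"roll":0}]'; python3 snap.py h1; python3 meas.py h1 | grep dark
python3 - <<'E'
import pickle; from h import *
c=pickle.load(open("pics/h1.pkl","rb")); print(proj(c,[.5937,-.2007,.031]))
a=cv2.imread("pics/d5.png"); b=cv2.imread("pics/h1.png"); cv2.imwrite("pics/d5h1.png",np.hstack([a[100:,100:460],b[0:320,60:500]]))
E
```

```text
time_s: 21.22
position: [0.5313, 0.2562, 0.0198]
tool_rot: [[0.978, 0.211, 0.001], [0.211, -0.978, 0.0], [0.001, 0.0, -1.0]]
ft_force: [-2.6, -1.0, 7.7]
grip_width: 0.0295
gripper_force: 25.7
time_s: 21.97
position: [0.5332, 0.2568, 0.1372]
tool_rot: [[0.978, 0.211, 0.009], [0.211, -0.978, 0.002], [0.01, -0.0, -1.0]]
ft_force: [0.2, 0.0, 0.8]
grip_width: 0.0467
gripper_force: 0.0
22.0167 [0.5329 0.2567 0.1362] [[0.978, 0.211, 0.009], [0.211, -0.978, 0.002], [0.009, -0.0, -1.0]] [14.3 30.3 76.4  0.  72.7 92.1] 0.04692415421598197 0.0 [ 0.23 -0.28  0.44]
time_s: 23.02
position: [0.5869, -0.1753, 0.13]
tool_rot: [[0.978, 0.21, -0.002], [0.21, -0.978, 0.001], [-0.002, -0.001, -1.0]]
ft_force: [0.0, -0.1, -0.1]
grip_width: 0.0512
gripper_force: 0.0
time_s: 23.52
position: [0.5934, -0.2005, 0.1305]
tool_rot: [[0.993, 0.118, -0.001], [0.118, -0.993, 0.0], [-0.001, -0.001, -1.0]]
ft_force: [0.3, -0.5, -0.0]
grip_width: 0.0516
gripper_force: 0.0
23.5667 [ 0.5935 -0.2005  0.1306] [[0.993, 0.117, -0.0], [0.117, -0.993, 0.0], [-0.0, -0.0, -1.0]] [-29.5  34.1  70.2  -0.   75.7  53.8] 0.05150093824745436 0.0 [ 0.79  0.12 -0.85]
dark 1639 [280.  204.5] [264 180  34  51] centroid [ 0.5991 -0.1993] rect c [ 0.5983 -0.1998] sides [24.9 39.9] ang [ -83.3 -172.5]
[[280.99527135 211.3909818 ]]
```

View pics/d5h1.png

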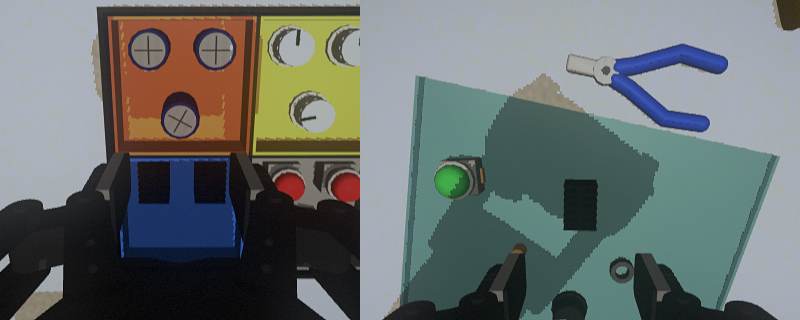

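The capacitor stands upright in the orange box. The heat sink is at (280,205), square to the fingers.

```bash
python3 -m jog '[{"linear":[0.08,0,0.4],"roll":0},{"linear":[0,0,0.7],"roll":0},{"linear":[0,0,0.7],"roll":0},{"linear":[0,0,0.5],"roll":0},{"linear":[0,0,0.4],"roll":0},{"linear":[0,0,0.28],"roll":0},{"linear":[0,0,0],"roll":0},{"linear":[0,0,0],"roll":0}]' && python3 -m jog '[{"linear":[0,0,0],"roll":0},{"linear":[0,0,0],"roll":0},{"linear":[0,0,0],"roll":0},{"linear":[0,0,0],"roll":0},{"linear":[0,0,0],"roll":0},{"linear":[0,0,0],"roll":0}]' -1 25
```

```text
time_s: 24.23
position: [0.5969, -0.2005, 0.0118]
tool_rot: [[0.993, 0.116, -0.0], [0.116, -0.993, 0.0], [-0.0, -0.0, -1.0]]
ft_force: [-0.3, -0.2, -0.1]
grip_width: 0.0515
gripper_force: 0.0
time_s: 24.73
position: [0.5974, -0.2009, 0.013]
tool_rot: [[0.993, 0.116, 0.002], [0.116, -0.993, -0.001], [0.002, 0.001, -1.0]]
ft_force: [-1.1, 0.7, 6.1]
grip_width: 0.0255
gripper_force: 25.9
```

```bash
python3 -m jog '[{"linear":[0,0,-0.3],"roll":0},{"linear":[0,0,-0.8],"roll":0},{"linear":[0,0,-0.9],"roll":-0.5},{"linear":[0,0,-0.7],"roll":-0.6},{"linear":[-0.18,-0.8,-0.3],"roll":0},{"linear":[-0.15,-0.9,0],"roll":0},{"linear":[-0.15,-0.9,0],"roll":0},{"linear":[-0.15,-0.9,0],"roll":0},{"linear":[-0.15,-0.9,0],"roll":0},{"linear":[-0.15,-0.9,0],"roll":0},{"linear":[-0.15,-0.9,0],"roll":0},{"linear":[-0.15,-0.9,0],"roll":0}]' && python3 -m jog '[{"linear":[-0.15,-0.9,0],"roll":0},{"linear":[-0.15,-0.9,0],"roll":0},{"linear":[-0.15,-0.9,0],"roll":0},{"linear":[-0.15,-0.9,0],"roll":0},{"linear":[-0.15,-0.78,0],"roll":0},{"linear":[0,0,0],"roll":0},{"linear":[0,0,0],"roll":0},{"linear":[0,0,0],"roll":0}]'
```

```text
time_s: 25.73
position: [0.4879, 0.0681, 0.1325]
tool_rot: [[0.978, 0.21, 0.001], [0.21, -0.978, -0.0], [0.001, 0.0, -1.0]]
ft_force: [1.2, -0.4, -0.8]
grip_width: 0.0253
gripper_force: 25.1
time_s: 26.4
position: [0.4229, 0.2314, 0.1322]
tool_rot: [[0.978, 0.211, 0.001], [0.211, -0.978, -0.0], [0.001, 0.0, -1.0]]
ft_force: [-0.5, -0.7, 0.6]
grip_width: 0.0254
gripper_force: 25.1
```

```bash
python3 -m jog '[{"linear":[0,0,0.4],"roll":0},{"linear":[0,0,0.7],"roll":0},{"linear":[0,0,0.7],"roll":0},{"linear":[0,0,0.5],"roll":0},{"linear":[0,0,0.3],"roll":0},{"linear":[0,0,0.14],"roll":0},{"linear":[0,0,0.06],"roll":0},{"linear":[0,0,0],"roll":0},{"linear":[0,0,0],"roll":0}]' && python3 -m jog '[{"linear":[0,0,0.03],"roll":0},{"linear":[0,0,0.03],"roll":0},{"linear":[0,0,0.02],"roll":0},{"linear":[0,0,0],"roll":0},{"linear":[0,0,0],"roll":0}]'
```

```text
time_s: 27.15
position: [0.4233, 0.2314, 0.0204]
tool_rot: [[0.978, 0.21, 0.001], [0.21, -0.978, 0.0], [0.001, -0.0, -1.0]]
ft_force: [0.0, 1.0, -0.3]
grip_width: 0.0255
gripper_force: 25.1
time_s: 27.57
position: [0.4227, 0.2317, 0.0166]
tool_rot: [[0.978, 0.211, 0.0], [0.211, -0.978, 0.0], [0.0, -0.0, -1.0]]
ft_force: [-0.4, 0.2, -0.9]
grip_width: 0.0254
gripper_force: 25.1
```

```bash
python3 -m jog '[{"linear":[0,0,0.02],"roll":0},{"linear":[0,0,0.02],"roll":0},{"linear":[0,0,0],"roll":0},{"linear":[0,0,0],"roll":0},{"linear":[0,0,0],"roll":0}]'
```

```text
time_s: 27.98
position: [0.4227, 0.2318, 0.0164]
tool_rot: [[0.978, 0.211, 0.001], [0.211, -0.978, 0.0], [0.001, 0.0, -1.0]]
ft_force: [-5.4, -2.8, 20.9]
grip_width: 0.0254
gripper_force: 27.8
```

```bash
python3 -m jog '[{"linear":[0,0,-0.02],"roll":0},{"linear":[0,0,0],"roll":0},{"linear":[0,0,0],"roll":0}]' && python3 -m jog '[{"linear":[0,0,0],"roll":0},{"linear":[0,0,0],"roll":0},{"linear":[0,0,0],"roll":0},{"linear":[0,0,0],"roll":0},{"linear":[0,0,-0.2],"roll":0},{"linear":[0,0,-0.6],"roll":0},{"linear":[0,0,-0.9],"roll":0},{"linear":[0,0,-0.9],"roll":0},{"linear":[0,0,-0.9],"roll":0},{"linear":[0,0,-0.9],"roll":0},{"linear":[0,0,-0.9],"roll":0},{"linear":[0,0.3,-0.2],"roll":0}]' 0.1; python3 -m jog '[{"linear":[0.2,0.8,0],"roll":0},{"linear":[0,0.4,0],"roll":0},{"linear":[0,0,0],"roll":0},{"linear":[0,0,0],"roll":0},{"linear":[0,0,0],"roll":0}]'; python3 snap.py e1; python3 - <<'E'
from rig import optics
from h import *
a=cv2.imread("pics/e1.png")[:300]; t=optics.get_image("top")[:,:,::-1]; t=cv2.resize(t[110:290,60:470],None,fx=1.366,fy=1.366)
cv2.imwrite("pics/e2.png",np.vstack([a,t[:,:560]]))
E
```

```text
time_s: 28.23
position: [0.4228, 0.2318, 0.0165]
tool_rot: [[0.978, 0.211, 0.001], [0.211, -0.978, 0.0], [0.001, 0.0, -1.0]]
ft_force: [-2.3, -0.5, 11.8]
grip_width: 0.0257
gripper_force: 26.7
time_s: 29.23
position: [0.4262, 0.2212, 0.2418]
tool_rot: [[0.977, 0.212, 0.009], [0.212, -0.977, 0.003], [0.01, -0.001, -1.0]]
ft_force: [0.0, 0.4, -0.2]
grip_width: 0.0469
gripper_force: 0.0
time_s: 29.65
position: [0.4428, 0.1751, 0.2359]
tool_rot: [[0.978, 0.211, -0.0], [0.211, -0.978, 0.0], [-0.0, -0.0, -1.0]]
ft_force: [0.2, 0.2, -0.1]
grip_width: 0.0471
gripper_force: 0.0
29.7 [0.4427 0.1753 0.2358] [[0.977, 0.211, -0.0], [0.211, -0.977, 0.0], [-0.0, -0.0, -1.0]] [ 7.3 14.2 85.   0.  80.8 85.1] 0.046626061630790826 0.0 [0.44 0.38 0.51]
```

View pics/e2.png

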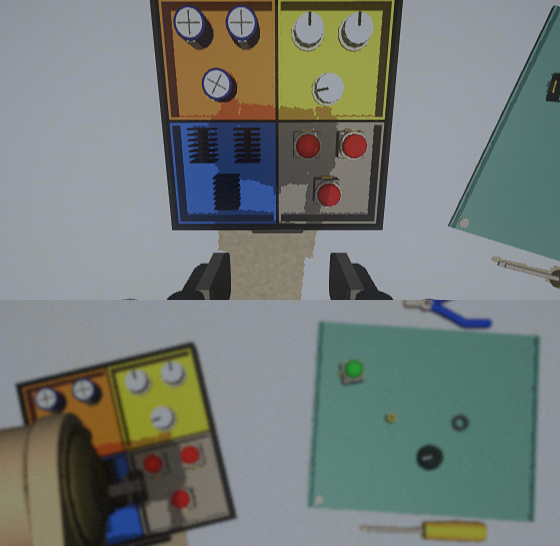

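All four parts stand upright in their boxes: capacitor (218,85), knob (328,88), heat sink (227,192) and lamp (328,194). The green lamp and black knob are untouched on the mat.

```bash
python3 -c "
from rig import env
print(env.close_job())"
```

```text
the job is handed in; nothing more can be done
None
```

The white knob, red lamp, capacitor and heat sink each stand upright in their matching box, the black knob and green lamp were left where they were, and the job was handed in at about 30 s on the robot's clock.

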